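# Bring the label printer back into service after a roll change

### The arm

A 7-joint arm with a two-finger parallel gripper is mounted at the origin on a cart in front of the work surface, level with it; the furniture and walls round the work are solid. World frame = base frame: x ahead of the robot, y to its left, z up, the work surface at z = 0. Lengths are in m, angles in rad, forces in N, time in s.
With the tool pointing down it reaches from about 0.4 to 0.875 m from the base axis. Payload 6.5 kg.
Tool frame: the origin (TCP) lies between the finger pads; the fingertips stand 11 mm ahead of it and the grasp point (between the pads) lies 8 mm behind it; z points along the fingers, y is the direction in which the jaws open and shut (so a half turn about z gives the same grasp; the last joint's range is limited). The gripper opens to 85 mm and grips with 20 to 120 N. Pads are 22 mm wide; open, the fingers measure 114 mm over their backs; the gripper's body (76 mm by 85 mm) begins 54 mm behind the grasp point. The pads swing forward as they close: fully open they stand 13 mm farther back than shut.
Start: joints at [-1.213, 0.536, -0.004, 1.538, 0.003, 1.067, -0.071], TCP at [0.267, 0.592, 0.242] pointing down, gripper open.
Joint ranges: [-2.7, 2.7], [-0.37, 2.16], [-1.27, 1.26], [0.24, 2.4], [-1.31, 4.45], [0.19, 1.91], [-2.76, 2.76]. Speed limits (rad/s): [2.39, 2.39, 3.14, 3.14, 3.14, 3.14, 3.14].

### API

Orientations are given as a unit quaternion [w, x, y, z].
In Python, from bench import manip, cams, close_job gives the robot as it stands. Calls block until the motion is done:
- manip.goto(position, orientation): joint-space move of the TCP to a pose.
- manip.move_straight(position, orientation=None, velocity=0.15, contact_N=None): straight line of the TCP; orientation=None keeps the orientation; velocity is the mean speed in m/s. With contact_N (N) it stops when the force on the tool has changed by that much, and returns True; else False.
- manip.move_joints(angles): joint-space move.
- manip.release() and manip.close_gripper(): open the fingers fully, or close them until they stop; the grip force is fixed at half the most.
- manip.pause(seconds).
- manip.inverse_kinematics(position, orientation): joint angles nearest the present ones, or None.
- cams.read_camera(name): name is "scene" or "top"; returns (picture, depth): 420x560x3 uint8, blue, green, red; 420x560 float32, m along the optical axis (not along the pixel's ray), 0 where there is no reading.
- cams.camera_info(name): a dict with "fx", "fy", "cx", "cy" (pixels), "rvec" (rotation vector, rad) and "tvec" (3), from world to camera coordinates, as OpenCV has them. Camera axes: x right, y down, z forward; pixel columns grow to the right and rows downward; lengths in m; the calibration is good to about 2 mm. A picture is of the moment at which its call begins. camera_info takes no time and is no camera call.
A pose or a line that the arm cannot do raises manip.IKError and nothing moves.
- close_job(): hands the job in, once; it reports no verdict.
Readings, each from a call of its own:
- manip.get_t(): time.
- manip.get_q(): joint angles.
- manip.get_joint_velocities(): joint speeds.
- manip.get_effort(): joint torques, N m.
- manip.get_tool_pos(): TCP position.
- manip.get_tcp_rot(): TCP orientation.
- manip.get_force(): force on the tool from outside, world axes, zero at the start.
- manip.get_torque(): the same for the moment, N m.
- manip.get_finger_gap(): opening from 0.0 (shut) to 1.0 (fully open).
Only numpy, scipy, OpenCV 4.12 (cv2) and the standard library are available. Lean on these libraries where they do the work, as an engineer would, in place of code of your own. Each camera call takes 0.05 s, during which the arm holds its last target.

### The job

A new roll has been put into the label printer: push its open lid down with the fingertips until it is fully shut, then switch the printer on with the green rocker of the power box by pressing the raised near half fully down, and only then press the feed key on the printer's lid right in, so that the first label runs out, and let it go. Only press and push, in that order: lift or shift nothing, keep off the feed key until the power is on, leave the red and amber switches on and the other things on the desk alone.

Things in the scene. Friction and masses are not known exactly. Their poses are not given: they have to be found in the camera images.
- printer: beige desktop label printer with its lid standing open (the like one far off at the right end of the desk is not meant), loose on the desk, 1.15 kg, 210 mm long, 116 mm wide, 178 mm high when shut, plus a yellow label tongue standing 45 mm out of its front. Origin under it, at desk height, its middle plane lies 7 mm to its own +y; its front (label slot) looks along its own -x, its z is up. It must only be touched, not shifted or lifted
- lid_hinge (a point): middle of the lid's hinge line at the rear of the printer; the line is parallel to the printer's y
- lid_nose (a point): point on the outer surface of the lid near its front edge, in the lid's middle plane, 182 mm in front of the hinge (with the lid shut: 103 mm above the desk, on a slope that falls towards the front at about 55 degrees; with the lid open by 0.7 rad this slope is about 15 degrees). Moves with the lid. A good place to push the lid down: it then runs along an arc about lid_hinge, and it is 55 mm down the slope from the feed key
- printer_lid (a joint): lid angle: 0 = fully shut, grows as the lid opens; starts 0.5 to 0.8 rad open. The hinge is stiff: the lid stays where it is left and yields to about 1 to 3 N pushed down on its nose
- feed_key (a point): centre of the top of the feed key, a small grey key 11 mm (up the slope) by 24 mm (across) in the dark window on the lid, proud of the lid by about 3 mm. With the lid shut it lies 146 mm above the desk on a slope of 39 degrees that falls towards the printer's front; it is pressed square to the slope, that is along (0.625, 0, -0.780) in the printer's own axes
- printer_feed (a joint): travel of the feed key: 0 = released, 0.0012 m = fully pressed; a spring (4000 N/m, about 5 N fully down) returns it
- power_box: white desktop power box, fixed to the desk, 120 mm deep, 190 mm wide, 36 mm high, with a row of three rocker switches (58 mm apart) on its top near its front and a black plug, 20 mm above the top, behind each of them. Origin under its centre, at desk height; its front looks along its own -x, its y runs along the row. The order of the coloured switches in the row varies
- press_green (a point): middle of the near (front) half of the green rocker, on its surface; the label printer's switch. The rocker is 22 mm wide and 36 mm long (along the power box's x), its pivot 11 mm behind this point. Off: the near half stands up at 0.34 rad. On: the near half is pressed down level, its surface 41 mm above the desk and 2 mm above the black frame round it
- rocker_green (a joint): angle of the green rocker: 0 = off (near half raised), 0.34 rad = on (near half pressed fully down). It stays where it is put; about 2 to 5 N on the middle or outer end of the near half switches it on. Starts off
- press_red (a point): middle of the near (front) half of the red rocker, on its surface; another device's switch, to be left on. The rocker is 22 mm wide and 36 mm long (along the power box's x), its pivot 11 mm behind this point. Off: the near half stands up at 0.34 rad. On: the near half is pressed down level, its surface 41 mm above the desk and 2 mm above the black frame round it
- rocker_red (a joint): angle of the red rocker: 0 = off (near half raised), 0.34 rad = on (near half pressed fully down). It stays where it is put; about 2 to 5 N on the middle or outer end of the near half switches it on. Starts on
- press_amber (a point): middle of the near (front) half of the amber rocker, on its surface; another device's switch, to be left on. The rocker is 22 mm wide and 36 mm long (along the power box's x), its pivot 11 mm behind this point. Off: the near half stands up at 0.34 rad. On: the near half is pressed down level, its surface 41 mm above the desk and 2 mm above the black frame round it
- rocker_amber (a joint): angle of the amber rocker: 0 = off (near half raised), 0.34 rad = on (near half pressed fully down). It stays where it is put; about 2 to 5 N on the middle or outer end of the near half switches it on. Starts on
- jar_red: bystander: specimen jar with a red lid, 61 mm wide, 72 mm high; loose, leave it alone. Origin under its centre, at desk height
- notes: bystander: yellow block of sticky notes, 78x78x23 mm; loose, leave it alone. Origin under its centre, at desk height
- calc: bystander: desk calculator, 140x102x26 mm; loose, leave it alone. Origin under its centre, at desk height
- stapler: bystander: blue stapler, 127x36x40 mm; loose, leave it alone. Origin under its centre, at desk height
- roll: bystander: spare roll of white labels standing on its end, 62 mm wide, 40 mm high; loose, leave it alone. Origin under its centre, at desk height
- tape: bystander: green tape dispenser, 110x28x60 mm; loose, leave it alone. Origin under its centre, at desk height

How it is judged:
On the way, in this order (a step that is already met when the one before it is completed fails the run):
1. the lid is pushed fully shut (value of joint printer_lid below 0.03 rad), for 0.2 s.
2. the green rocker is switched on, the lid still shut (value of joint rocker_green above 0.27 rad and value of joint printer_lid below 0.03 rad), for 0.1 s.
3. the feed key is pressed right in, by the fingers, the lid still shut (value of joint printer_feed above 0.0008 m and value of joint printer_lid below 0.03 rad and contact force between the fingers and printer above 1 N), for 0.05 s.
At the end, for the whole second after the job is handed in: lid shut (below 0.03 rad), green, red and amber rockers on (above 0.27 rad), feed key released (below 0.4 mm), printer at rest within 25 mm of where it stood (all of step 2 and value of joint each of rocker_red, rocker_amber above 0.27 rad and value of joint printer_feed below 0.0004 m and distance of printer from where it was at the start of the episode below 0.025 m and linear speed of printer below 0.01 m/s); the robot touches nothing.
It fails at once if the feed key is pressed before the printer has been switched on (value of joint printer_feed above 0.0006 m and value of joint rocker_green below 0.27 rad).
It fails at once if the red or the amber switch is switched off (value of joint any of rocker_red, rocker_amber below 0.17 rad).
It fails at once if the printer is lifted, tipped or shifted (distance of printer from where it was at the start of the episode above 0.025 m or height (world z) of printer above 0.01 m or angle between printer's own z axis and vertical above 0.1 rad).
It fails at once if another thing on the desk is moved (distance of any of jar_red, notes, calc, stapler, roll, tape from where it was at the start of the episode above 0.02 m).
It also fails if it takes over 67 s, if anything falls off the work surface, if the arm or the gripper's body presses on something with over 40 N, if the wrist force passes 120 N, or if a joint passes its speed limit or range.

## Working session

There is one attempt and no reset: what is moved stays moved. The work goes in short steps, each a Python script; the robot and the scene stay as the last script left them, time stands still between calls to the robot, and variables do not carry over. Pictures are saved under pics/ and viewed, and the job is handed in when it is done.

```bash
ls; mkdir -p pics; python3 - <<'E'
from bench import manip,cams
import cv2,numpy as np
for n in("scene","top"):
    p,d=cams.read_camera(n); cv2.imwrite(f"pics/{n}0.png",p); np.save(f"pics/{n}0.npy",d); 
    i=cams.camera_info(n);print(n,i); R=cv2.Rodrigues(np.array(i["rvec"]))[0];print(-R.T@np.array(i["tvec"]).ravel())
print(manip.get_t(),manip.get_tool_pos(),manip.get_tcp_rot())
E
```

```text
pics
scene {'fx': 487.93988152180225, 'fy': 487.93988152180225, 'cx': 273.68213786346377, 'cy': 211.89441156344802, 'rvec': array([ 0.94969459, -2.25234309,  1.25379065]), 'tvec': array([0.36645128, 0.30941857, 1.09245381])}
[-0.30718467  0.79072135  0.838975  ]
top {'fx': 535.2052584023364, 'fy': 535.2052584023364, 'cx': 275.474511168122, 'cy': 212.0413233917627, 'rvec': array([ 2.13997979, -2.16043168,  0.18303833]), 'tvec': array([-0.05554407,  0.56620749,  1.50962686])}
[ 0.33011164 -0.0325781   1.57880154]
0.1 [0.26706854 0.59197865 0.2415031 ] [-1.08860345e-04  2.10276321e-01  9.77641660e-01 -8.01030976e-04]
```

View pics/scene0.png

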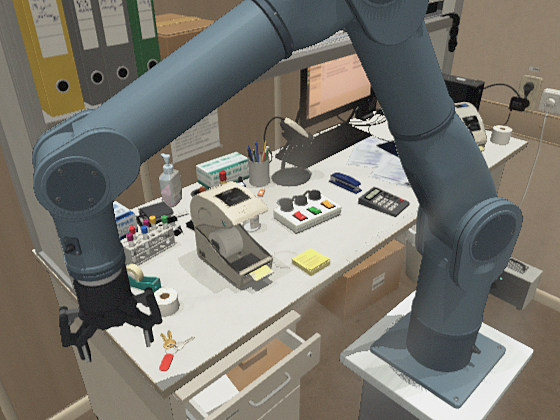

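View pics/top0.png

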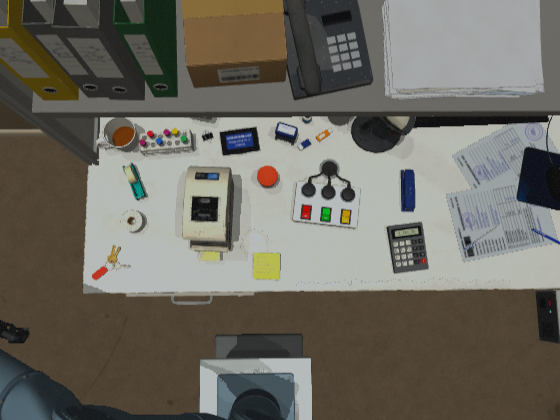

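The scene view shows the open printer around (230,235), with the power box right behind it at (305,210). In the top view the printer is around (207,210), and the rockers run red (305,212), green (326,214), amber (346,216). Next I'll zoom in.

```bash
cat > h.py <<'E'
import numpy as np,cv2
from bench import cams
def cam(n):
    i=cams.camera_info(n);R=cv2.Rodrigues(np.array(i["rvec"]))[0];t=np.array(i["tvec"]).ravel();return i,R,t
def world(n,d):
    i,R,t=cam(n);v,u=np.mgrid[0:420,0:560]
    P=np.stack([(u-i["cx"])/i["fx"]*d,(v-i["cy"])/i["fy"]*d,d],-1)
    W=(P-t)@R; W[d<=0]=np.nan; return W
def ray(n,u,v,z):
    i,R,t=cam(n);c=-R.T@t;r=R.T@np.array([(u-i["cx"])/i["fx"],(v-i["cy"])/i["fy"],1]);return c+r*(z-c[2])/r[2]
def proj(n,P):
    i,R,t=cam(n);q=R@np.asarray(P)+t;return q[0]/q[2]*i["fx"]+i["cx"],q[1]/q[2]*i["fy"]+i["cy"]
E
python3 - <<'E'
from h import *
a=cv2.imread("pics/scene0.png")[160:300,180:360];cv2.imwrite("pics/c1.png",cv2.resize(a,None,fx=4,fy=4,interpolation=cv2.INTER_CUBIC))
a=cv2.imread("pics/top0.png")[140:290,170:370];cv2.imwrite("pics/c2.png",cv2.resize(a,None,fx=4,fy=4,interpolation=cv2.INTER_CUBIC))
W=world("top",np.load("pics/top0.npy"))
for (u,v) in [(207,175),(207,208),(205,240),(185,200),(230,200),(210,256),(200,270),(305,212),(326,214),(346,216),(325,224),(326,192),(267,176),(328,168),(250,80),(250,104),(133,222),(132,180),(267,265)]:
    print(u,v,W[v,u].round(4))
E
```

```text
207 175 [0.6388 0.1195 0.2126]
207 208 [0.5484 0.1165 0.2331]
205 240 [0.4699 0.1243 0.2032]
185 200 [0.5707 0.1736 0.2265]
230 200 [0.5929 0.0674 0.0957]
210 256 [0.4399 0.1276 0.0449]
200 270 [0.4022 0.1607 0.0045]
305 212 [ 0.5667 -0.1475  0.0333]
326 214 [ 0.5593 -0.2082  0.0394]
346 216 [ 0.5522 -0.2656  0.0446]
325 224 [ 0.5307 -0.2051  0.034 ]
326 192 [ 0.6205 -0.2074  0.0604]
267 176 [ 0.6672 -0.0372  0.0685]
328 168 [ 0.7036 -0.221   0.0101]
250 80 [ 0.7816 -0.0014  0.4938]
250 104 [ 7.373e-01 -5.000e-04  4.690e-01]
133 222 [0.5455 0.3599 0.0034]
132 180 [0.6636 0.3564 0.0438]
267 265 [ 0.4142 -0.0351  0.0158]
```

View pics/c1.png

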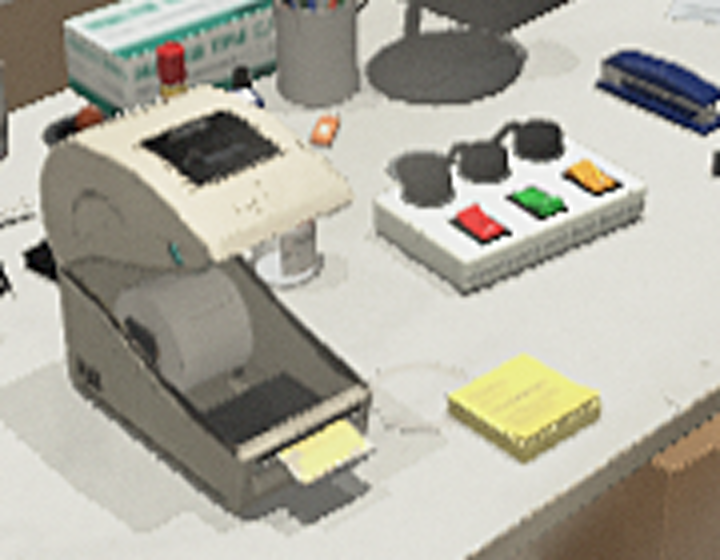

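View pics/c2.png

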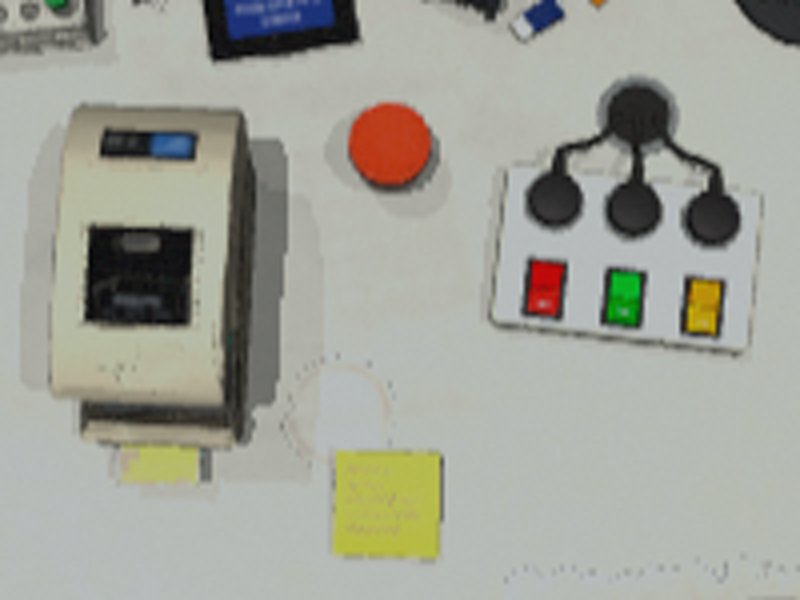

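```bash
python3 - <<'E'
from h import *
for n in("top","scene"):
    W=world(n,np.load(f"pics/{n}0.npy"))
    m=(W[...,0]>.40)&(W[...,0]<.72)&(W[...,1]>.03)&(W[...,1]<.22)&(W[...,2]>.12)&(W[...,2]<.3)
    P=W[m];print(n,len(P))
    if n=="top":
        ms=[]
        for x in np.arange(.47,.68,.01):
            s=P[(abs(P[:,0]-x)<.005)]
            if len(s)<5: continue
            ms.append([x,(s[:,1].min()+s[:,1].max())/2]);print(round(x,3),s[:,1].min().round(4),s[:,1].max().round(4),s[:,2].min().round(3),np.median(s[:,2]).round(4))
        ms=np.array(ms);k=np.polyfit(ms[:,0],ms[:,1],1);print("mid",k,np.degrees(np.arctan(k[0])))
W=world("scene",np.load("pics/scene0.npy"))
# c1 pixel /4 +(180,160)
for a in [(60,265),(65,275),(75,380),(50,200),(245,505),(370,395),(240,455),(368,412),(235,460),(350,190),(215,260),(215,135),(250,205),(350,440),(300,480),(170,250),(495,235),(450,390),(465,275),(645,190),(380,205)]:
    u=int(a[0]/4+180);v=int(a[1]/4+160);print(a,W[v,u].round(4))
E
```

```text
top 3333
0.47 0.0721 0.1806 0.197 0.2054
0.48 0.0708 0.1833 0.191 0.2113
0.49 0.0698 0.183 0.198 0.2142
0.5 0.0686 0.1823 0.19 0.2181
0.51 0.0686 0.1794 0.187 0.2206
0.52 0.0691 0.1789 0.181 0.2241
0.53 0.0685 0.1788 0.185 0.2266
0.54 0.0683 0.1781 0.189 0.228
0.55 0.0674 0.1785 0.161 0.2286
0.56 0.067 0.179 0.171 0.2297
0.57 0.0663 0.1769 0.18 0.2289
0.58 0.0658 0.1767 0.151 0.2275
0.59 0.0655 0.177 0.155 0.226
0.6 0.0651 0.1774 0.166 0.2257
0.61 0.0641 0.1749 0.138 0.2245
0.62 0.0639 0.1756 0.134 0.2224
0.63 0.0636 0.176 0.147 0.2191
0.64 0.063 0.1754 0.121 0.2123
0.65 0.0625 0.1732 0.125 0.2018
0.66 0.0623 0.1723 0.123 0.1901
0.67 0.0624 0.1714 0.127 0.179
mid [-0.04792019  0.14929559] -2.7435261428742046
scene 2520
(60, 265) [0.6548 0.1759 0.1099]
(65, 275) [0.6554 0.173  0.1017]
(75, 380) [0.6618 0.1725 0.0059]
(50, 200) [0.6624 0.1747 0.1574]
(245, 505) [0.4685 0.176  0.0091]
(370, 395) [0.4548 0.0763 0.0547]
(240, 455) [0.4662 0.1786 0.0549]
(368, 412) [0.49   0.0436 0.0011]
(235, 460) [0.4649 0.1864 0.0536]
(350, 190) [0.4709 0.0755 0.206 ]
(215, 260) [0.4764 0.183  0.1987]
(215, 135) [0.553  0.1168 0.2304]
(250, 205) [0.4914 0.1406 0.2134]
(350, 440) [0.438  0.1106 0.0427]
(300, 480) [0.4298 0.1603 0.0427]
(170, 250) [0.5222 0.1813 0.1856]
(495, 235) [ 0.5471 -0.1431  0.0417]
(450, 390) [ 0.4697 -0.016   0.0014]
(465, 275) [ 0.5434 -0.1087  0.0228]
(645, 190) [ 0.5505 -0.3331 -0.001 ]
(380, 205) [ 0.6468 -0.1202  0.0337]
```

```bash
cat >> h.py <<'E'
from scipy.spatial.transform import Rotation as Ro
YAW=np.radians(-2.8)
def quat(yaw,tilt,flip=1):
    # tool z = (sin tilt,0,-cos tilt) in local axes; tool y = flip*local y
    z=np.array([np.sin(tilt),0,-np.cos(tilt)]);y=np.array([0,flip,0.]);x=np.cross(y,z)
    R=Ro.from_euler('z',yaw).as_matrix()@np.stack([x,y,z],1)
    q=Ro.from_matrix(R).as_quat();return np.array([q[3],q[0],q[1],q[2]])
def M(x): return 0.14930-0.04792*x   # world mid plane y
E
python3 - <<'E'
from h import *
from bench import manip
p=cv2.imread("pics/top0.png");hsv=cv2.cvtColor(p,cv2.COLOR_BGR2HSV)
roi=np.zeros(p.shape[:2],bool);roi[195:235,285:365]=1
C={}
for n,lo,hi in [("red",(0,150,80),(8,255,255)),("green",(45,120,60),(80,255,255)),("amber",(15,150,100),(32,255,255))]:
    m=(cv2.inRange(hsv,lo,hi)>0)&roi
    if n=="red": m|=(cv2.inRange(hsv,(172,150,80),(180,255,255))>0)&roi
    v,u=np.nonzero(m); w=ray("top",(u.min()+u.max())/2,(v.min()+v.max())/2,.042); c=ray("top",u.mean(),v.mean(),.042);C[n]=c
    print(n,m.sum(),u.min(),u.max(),v.min(),v.max(),w,c)
d=C["amber"]-C["red"];print(np.linalg.norm(d),"yaw",np.degrees(np.arctan2(d[0],-d[1])), )
p=cv2.imread("pics/scene0.png");hsv=cv2.cvtColor(p,cv2.COLOR_BGR2HSV)
roi=np.zeros(p.shape[:2],bool);roi[190:230,285:345]=1
for n,lo,hi in [("red",(0,150,80),(8,255,255)),("green",(45,120,60),(80,255,255)),("amber",(15,150,100),(32,255,255))]:
    m=(cv2.inRange(hsv,lo,hi)>0)&roi; v,u=np.nonzero(m);print(n,m.sum(),ray("scene",u.mean(),v.mean(),.042))
W=world("top",np.load("pics/top0.npy"))
# mid profile
for x in np.arange(.455,.69,.01):
    q=(abs(W[...,0]-x)<.005)&(abs(W[...,1]-M(x))<.045)&(W[...,2]>.02); print(round(x,3),np.median(W[q][:,2]).round(4),end=' | ')
print()
for f in (1,-1):
  for P,t in [((.5,.125,.25),15),((.49,.125,.13),50),((.48,.125,.12),55),((.5,.12,.16),39),((.45,.12,.22),39),((.54,-.205,.06),0),((.54,-.205,.2),0)]:
    q=manip.inverse_kinematics(list(P),list(quat(YAW,np.radians(t),f)));print(f,P,t,None if q is None else np.round(q,2))
E
```

```text
red 96 302 310 205 218 [ 0.56677792 -0.14977752  0.042     ] [ 0.56693468 -0.14935584  0.042     ]
green 101 322 329 208 221 [ 0.55748584 -0.2063747   0.042     ] [ 0.55863358 -0.20664864  0.042     ]
amber 97 342 349 210 223 [ 0.55112313 -0.26449183  0.042     ] [ 0.55244171 -0.2644271   0.042     ]
0.11598034910407473 yaw -7.1784805651395605
red 48 [ 0.56455243 -0.1458304   0.042     ]
green 47 [ 0.55410534 -0.20121499  0.042     ]
amber 43 [ 0.54990231 -0.25966973  0.042     ]
0.455 0.0537 | 0.465 0.0588 | 0.475 0.2045 | 0.485 0.2119 | 0.495 0.2168 | 0.505 0.2195 | 0.515 0.2223 | 0.525 0.2264 | 0.535 0.2282 | 0.545 0.2289 | 0.555 0.2296 | 0.565 0.2298 | 0.575 0.2292 | 0.585 0.2273 | 0.595 0.2259 | 0.605 0.2256 | 0.615 0.2232 | 0.625 0.2218 | 0.635 0.2158 | 0.645 0.2102 | 0.655 0.1972 | 0.665 0.1862 | 0.675 0.1561 | 0.685 nan | 
1 (0.5, 0.125, 0.25) 15 [-0.62  0.17  0.24  2.09  0.11  0.65  1.05]
1 (0.49, 0.125, 0.13) 50 None
1 (0.48, 0.125, 0.12) 55 None
1 (0.5, 0.12, 0.16) 39 None
1 (0.45, 0.12, 0.22) 39 None
1 (0.54, -0.205, 0.06) 0 [ 0.15  0.68  0.19  1.85 -0.2   0.63  1.98]
1 (0.54, -0.205, 0.2) 0 [-0.07  0.5   0.48  1.8  -0.28  0.92  2.06]
-1 (0.5, 0.125, 0.25) 15 [-1.    0.19  0.67  2.11 -0.04  0.64 -1.94]
-1 (0.49, 0.125, 0.13) 50 None
-1 (0.48, 0.125, 0.12) 55 None
-1 (0.5, 0.12, 0.16) 39 None
-1 (0.45, 0.12, 0.22) 39 None
-1 (0.54, -0.205, 0.06) 0 [-0.06  0.72  0.48  1.86 -0.51  0.68 -0.9 ]
-1 (0.54, -0.205, 0.2) 0 [-0.45  0.74  1.11  1.82 -0.75  1.08 -0.68]
  return _methods._mean(a, axis=axis, dtype=dtype,
  ret = ret.dtype.type(ret / rcount)
```

```bash
python3 - <<'E' 2>/dev/null
from h import *
from bench import manip
for P in [(.5,.125,.23),(.48,.125,.12),(.5,.12,.16),(.47,.12,.2)]:
  for t in (0,10,15,20,25,30,35,40,45):
    for r in (0,):
      for f in (1,-1):
        q=manip.inverse_kinematics(list(P),list(quat(YAW,np.radians(t),f)))
        if q is not None: print(P,t,f,np.round(q,2))
# also tilts with free roll about tool z
for P in [(.48,.125,.12),(.5,.12,.16)]:
  for t in (20,30,39,50):
    ok=[]
    z=quat(YAW,np.radians(t))
    for r in range(0,360,15):
        R=Ro.from_quat([*z[1:],z[0]])*Ro.from_euler('z',r,degrees=True);q=R.as_quat()
        if manip.inverse_kinematics(list(P),[q[3],q[0],q[1],q[2]]) is not None: ok.append(r)
    print(P,t,ok)
E
```

```text
(0.5, 0.125, 0.23) 0 1 [-0.47  0.32  0.17  1.91 -0.07  0.91  1.25]
(0.5, 0.125, 0.23) 0 -1 [-0.9   0.39  0.72  1.94 -0.31  0.93 -1.65]
(0.5, 0.125, 0.23) 10 1 [-0.55  0.24  0.2   2.05  0.04  0.7   1.14]
(0.5, 0.125, 0.23) 10 -1 [-0.98  0.28  0.71  2.07 -0.19  0.7  -1.78]
(0.5, 0.125, 0.23) 15 1 [-0.6   0.2   0.22  2.11  0.12  0.6   1.04]
(0.5, 0.125, 0.23) 15 -1 [-1.    0.24  0.69  2.13 -0.09  0.59 -1.89]
(0.5, 0.125, 0.23) 20 1 [-0.66  0.17  0.25  2.18  0.24  0.5   0.91]
(0.5, 0.125, 0.23) 20 -1 [-1.    0.19  0.64  2.19  0.07  0.48 -2.06]
(0.5, 0.125, 0.23) 25 1 [-0.73  0.15  0.29  2.24  0.42  0.4   0.71]
(0.5, 0.125, 0.23) 25 -1 [-0.96  0.16  0.54  2.25  0.32  0.38 -2.33]
(0.5, 0.125, 0.23) 30 1 [-0.81  0.13  0.34  2.31  0.72  0.33  0.39]
(0.5, 0.125, 0.23) 30 -1 [-0.91  0.14  0.45  2.31  0.68  0.31 -2.71]
(0.5, 0.125, 0.23) 35 1 [-0.89  0.13  0.38  2.37  1.15  0.29 -0.06]
(0.48, 0.125, 0.12) 0 1 [-0.42  0.46  0.09  2.04 -0.06  0.65  1.24]
(0.48, 0.125, 0.12) 0 -1 [-0.81  0.53  0.59  2.06 -0.46  0.69 -1.53]
(0.48, 0.125, 0.12) 10 1 [-0.47  0.4   0.09  2.17  0.09  0.42  1.05]
(0.48,
[... 1705 characters left out ...]
) 25 1 [-0.76  0.16  0.29  2.34  0.56  0.32  0.54]
(0.47, 0.12, 0.2) 25 -1 [-1.04  0.17  0.61  2.35  0.39  0.29 -2.43]
(0.47, 0.12, 0.2) 30 1 [-0.69  0.15  0.18  2.39  1.03  0.29  0.05]
(0.48, 0.125, 0.12) 20 [0, 15, 30, 45, 60, 75, 90, 105, 120, 135, 150, 165, 180, 195, 210, 225, 240, 255, 270, 285, 300, 315, 330, 345]
(0.48, 0.125, 0.12) 30 []
(0.48, 0.125, 0.12) 39 []
(0.48, 0.125, 0.12) 50 []
(0.5, 0.12, 0.16) 20 [0, 15, 30, 45, 60, 75, 90, 105, 120, 135, 150, 165, 180, 195, 210, 225, 240, 255, 270, 285, 300, 315, 330, 345]
(0.5, 0.12, 0.16) 30 [0, 15, 30, 45, 60, 75, 90, 105, 120, 135, 195, 210, 225, 240, 255, 270, 285, 300, 315, 330, 345]
(0.5, 0.12, 0.16) 39 []
(0.5, 0.12, 0.16) 50 []
```

```bash
cat >> h.py <<'E'
TL=np.radians(15)
def tcp_from_E(xl,z,t,side=0.011):
    # xl: world x of uphill tip edge in mid plane, z height -> TCP world
    ex=xl-.011*np.sin(t)-side*np.cos(t); ez=z+.011*np.cos(t)-side*np.sin(t)
    return [ex,M(ex),ez]
E
python3 - <<'E'
from h import *
from bench import manip
q=quat(YAW,TL)
manip.close_gripper()
P=tcp_from_E(.515,.222+.10,TL)
manip.goto(P,q)
P=tcp_from_E(.515,.222+.025,TL); manip.move_straight(P,q,.1)
manip.pause(.3);print(manip.get_t(),manip.get_tool_pos(),P,manip.get_force(),manip.get_finger_gap())
for n in("scene","top"):
    p,d=cams.read_camera(n);cv2.imwrite(f"pics/{n}1.png",cv2.resize(p[130:310,150:390],None,fx=3,fy=3,interpolation=cv2.INTER_CUBIC))
E
```

```text
3.9833 [0.50172289 0.12538244 0.25518634] [np.float64(0.5015278064146925), np.float64(0.1252667875166079), np.float64(0.254778174593052)] [-0.26419439  1.31979929 -0.19124541] -0.0026746381752272247
```

View pics/scene1.png

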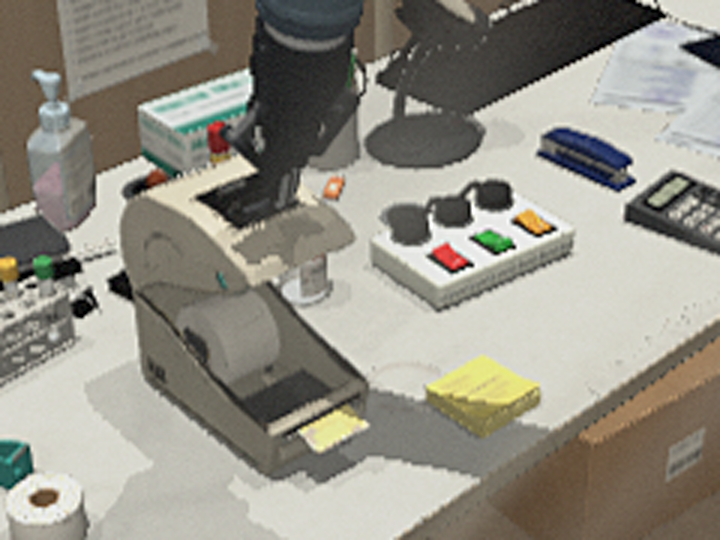

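View pics/top1.png

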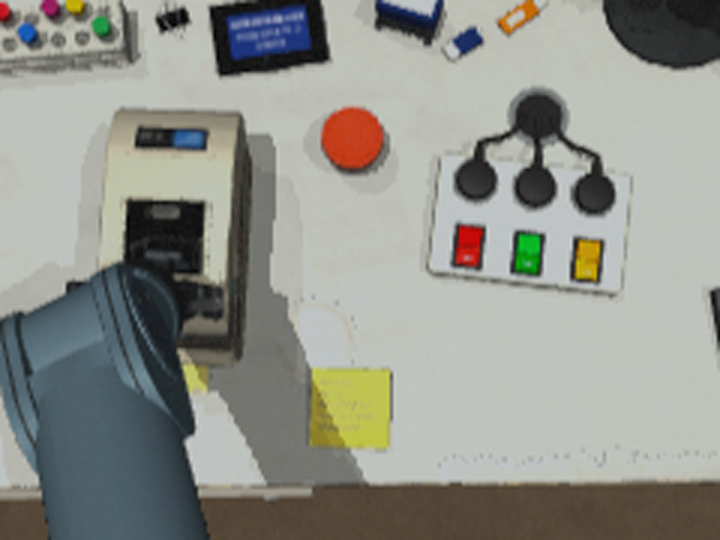

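The closed fingertips are just over the lid nose, at about (275,200) in the scene crop. In the top crop the feed key at (163,210) is well clear of them. Now I'll touch and push.

```bash
python3 - <<'E'
from h import *
from bench import manip
q=quat(YAW,TL)
f0=np.array(manip.get_force())
c=manip.move_straight(tcp_from_E(.515,.208,TL),q,.03,contact_N=1.5)
T=np.array(manip.get_tool_pos());t=TL
E=np.array([T[0]+.011*np.sin(t)+.011*np.cos(t),0,T[2]-.011*np.cos(t)+.011*np.sin(t)])
print("contact",c,T.round(4),"E",E.round(4),np.round(manip.get_force()-f0,2),manip.get_t())
H=np.array([.657,.105])
th0=np.arcsin((E[2]-H[1])/.182);print("th0",th0)
for th in np.arange(th0-.06,-.001,-.06):
    x=H[0]-.182*np.cos(th);z=H[1]+.182*np.sin(th)
    r=manip.move_straight(tcp_from_E(x,z,t),q,.06,contact_N=14)
    f=np.array(manip.get_force())-f0
    print(round(th,3),r,np.array(manip.get_tool_pos()).round(4),f.round(2))
    if r or np.linalg.norm(f)>9: break
print(manip.get_t())
E
```

```text
contact True [0.5004 0.125  0.2268] E [0.5138 0.     0.219 ] [ 0.53 -0.58  0.07] 4.9583
th0 0.6771220908824016
0.617 False [0.4951 0.1256 0.218 ] [ 0.34 -1.36 -0.01]
0.557 False [0.4887 0.1258 0.2086] [0.57 0.06 0.63]
0.497 False [0.4831 0.1261 0.1991] [ 0.51 -0.46  0.55]
0.437 False [0.4783 0.1263 0.1894] [ 1.05 -0.99 -0.02]
0.377 False [0.474  0.1265 0.1794] [0.89 0.31 0.15]
0.317 False [0.4704 0.1267 0.1692] [2.18 0.01 0.53]
0.257 False [0.4675 0.1269 0.1589] [ 0.73 -0.73  0.56]
0.197 False [0.4651 0.127  0.1483] [ 1.84  0.35 -0.03]
0.137 False [0.4633 0.1271 0.1375] [ 1.32 -0.24  0.04]
0.077 False [0.4621 0.1272 0.1267] [0.37 0.8  0.14]
0.017 False [0.4616 0.1272 0.1157] [ 1.9   0.37 -0.12]
8.625
```

```bash
python3 - <<'E'
from h import *
p,d=cams.read_camera("scene");cv2.imwrite(f"pics/scene2.png",cv2.resize(p[130:310,150:390],None,fx=3,fy=3,interpolation=cv2.INTER_CUBIC))
E
```

```text
(no output)
```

View pics/scene2.png

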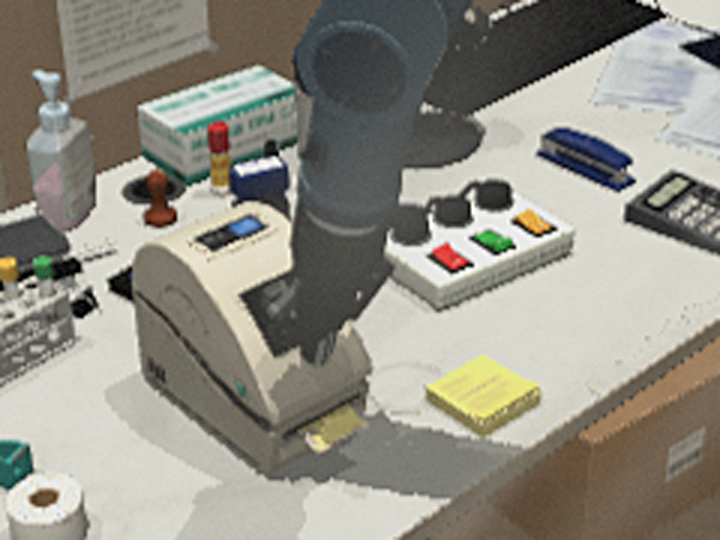

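The lid is down, with a thin seam still showing near (200,370). I'll press a little further until the force rises.

```bash
python3 - <<'E'
from h import *
from bench import manip
q=quat(YAW,TL)
f0=np.array(manip.get_force());T=np.array(manip.get_tool_pos())
for k in range(1,9):
    r=manip.move_straight(list(T-[-.0003*k,0,.0015*k]),q,.02,contact_N=6)
    F=np.mean([manip.get_force() for _ in range(5)],0)
    print(k,r,np.array(manip.get_tool_pos()).round(4),F.round(2))
    if r or F[2]>8 or np.linalg.norm(F)>10: break
manip.pause(.3);print(np.array(manip.get_force()).round(2),manip.get_t())
p,d=cams.read_camera("scene");cv2.imwrite(f"pics/scene3.png",cv2.resize(p[180:310,180:300],None,fx=5,fy=4.5,interpolation=cv2.INTER_CUBIC))
E
```

```text
1 False [0.4621 0.1273 0.1145] [-0.62 -0.62 -0.45]
2 False [0.4623 0.1272 0.1129] [-1.55 -0.46  0.52]
3 False [0.4624 0.1272 0.1112] [-1.88  1.67  0.72]
4 False [0.4626 0.1271 0.1097] [-2.57  0.7   0.25]
5 False [0.4628 0.1271 0.1082] [-4.92  0.49 -0.06]
6 False [0.463  0.1271 0.1068] [-5.73  0.01  2.23]
7 False [0.4632 0.1271 0.1062] [-14.44  -0.26  24.  ]
[-15.63  -1.5   22.61] 10.725
```

View pics/scene3.png

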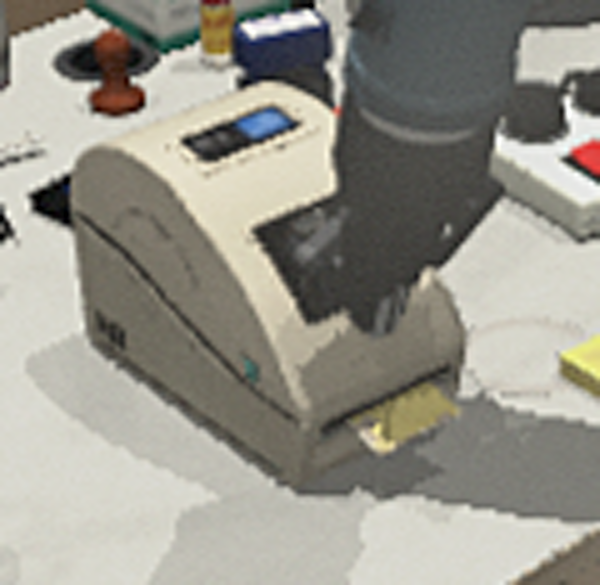

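Hard stop at about 24 N and the seam is closed, so the lid is shut. I'll back off and go over the green rocker.

```bash
python3 - <<'E'
from h import *
from bench import manip
q=quat(YAW,TL)
T=np.array(manip.get_tool_pos())
manip.move_straight(list(T+[-.012,0,.03]),q,.1)
manip.move_straight(list(T+[-.012,0,.13]),q,.25)
YB=np.radians(-7.2);qb=quat(YB,0)
G=[.5451,-.2029]
manip.goto([*G,.18],qb)
manip.move_straight([*G,.075],qb,.12)
print(manip.get_t(),manip.get_tool_pos(),np.round(manip.get_force(),2))
for n,s in(("scene",np.s_[160:300,180:360]),("top",np.s_[140:290,170:370])):
    p,d=cams.read_camera(n);cv2.imwrite(f"pics/{n}4raw.png",p);np.save(f"pics/{n}4.npy",d);cv2.imwrite(f"pics/{n}4.png",cv2.resize(p[s],None,fx=4,fy=4,interpolation=cv2.INTER_CUBIC))
E
```

```text
14.1417 [ 0.5456908  -0.20316986  0.07572849] [ 0.69 -0.61 -0.72]
```

View pics/scene4.png

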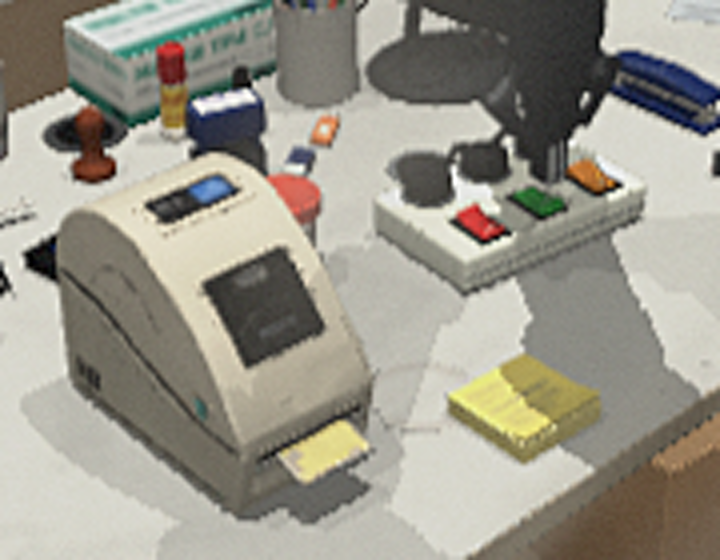

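View pics/top4.png

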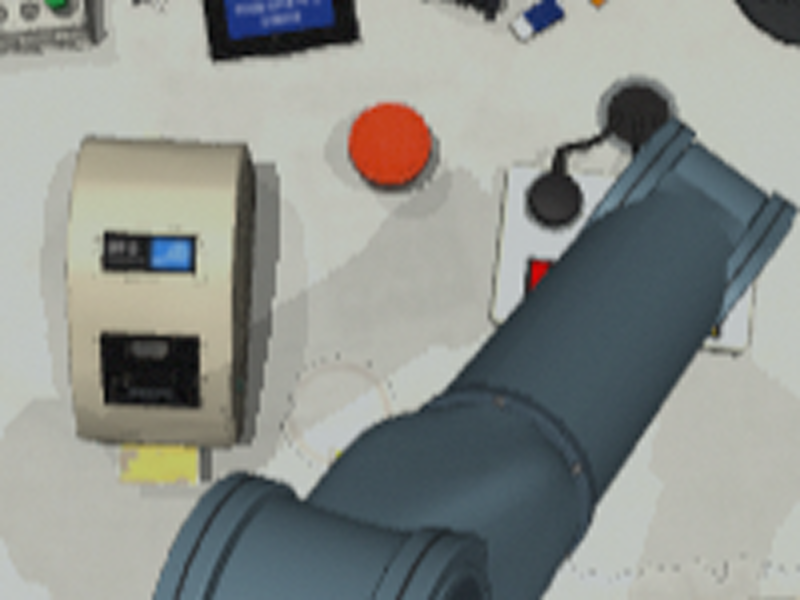

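```bash
python3 - <<'E'
from h import *
for z in (.043,.0647):
    u,v=proj("scene",[.5451,-.2029,z]);print(z,(u-180)*4,(v-160)*4)
    u,v=proj("scene",[.558,-.2045,z]);print("piv",z,(u-180)*4,(v-160)*4)
# key from both views
def rr(n,u,v):
    i,R,t=cam(n);c=-R.T@t;r=R.T@np.array([(u-i["cx"])/i["fx"],(v-i["cy"])/i["fy"],1]);return c,r/np.linalg.norm(r)
def dark(n,s):
    p=cv2.imread(f"pics/{n}4raw.png")[s];return p
for n,s in (("top",np.s_[218:248,190:225]),("scene",np.s_[215:260,225:270])):
    p=cv2.imread(f"pics/{n}4raw.png")[s];cv2.imwrite(f"pics/k_{n}.png",cv2.resize(p,None,fx=14,fy=14,interpolation=cv2.INTER_NEAREST))
W=world("top",np.load("pics/top4.npy"))
for x in np.arange(.445,.69,.01):
    q=(abs(W[...,0]-x)<.005)&(abs(W[...,1]-M(x))<.04)&(W[...,2]>.02)&(W[...,2]<.25); print(round(x,3),np.median(W[q][:,2]).round(4),end=' | ')
E
```

```text
0.043 546.3184564887354 202.7729233151972
piv 0.043 535.4149705541729 195.98513700241176
0.0647 547.278168375728 178.9024886119331
piv 0.0647 536.2879142201671 172.20387832252948
0.445 0.0479 | 0.455 0.0732 | 0.465 0.0913 | 0.475 0.1071 | 0.485 0.1215 | 0.495 0.1313 | 0.505 0.1399 | 0.515 0.1474 | 0.525 0.1537 | 0.535 0.16 | 0.545 0.1658 | 0.555 0.1733 | 0.565 0.177 | 0.575 0.1781 | 0.585 0.1789 | 0.595 0.1762 | 0.605 0.1747 | 0.615 0.1715 | 0.625 0.1678 | 0.635 0.1599 | 0.645 0.1517 | 0.655 0.139 | 0.665 nan | 0.675 nan | 0.685 0.0354 |
  return _methods._mean(a, axis=axis, dtype=dtype,
  ret = ret.dtype.type(ret / rcount)
```

View pics/k_top.png

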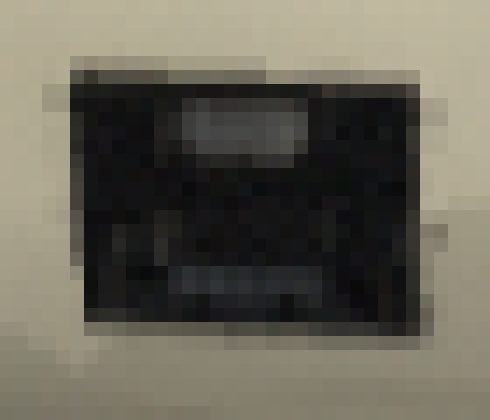

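View pics/k_scene.png

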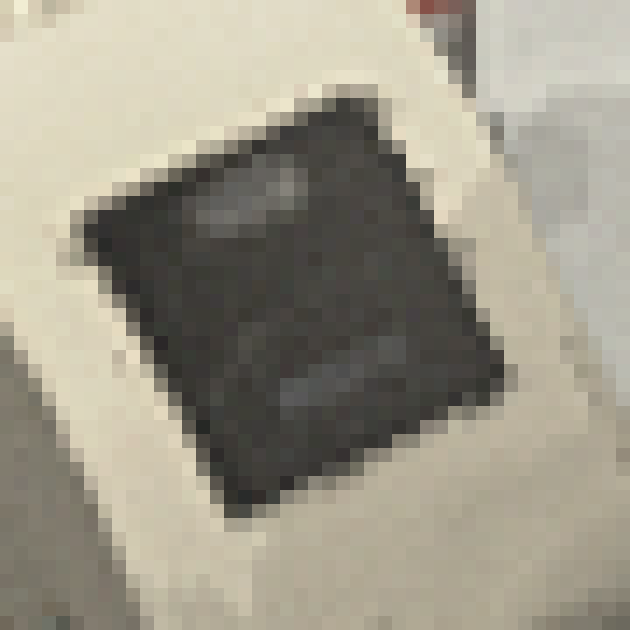

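In the top crop the key shows at about (207,227); in the scene image it's at (242.4,228.6). Next I'll press the green rocker and triangulate the key.

```bash
python3 - <<'E'
from h import *
from bench import manip
def rr(n,u,v):
    i,R,t=cam(n);c=-R.T@t;r=R.T@np.array([(u-i["cx"])/i["fx"],(v-i["cy"])/i["fy"],1]);return c,r/np.linalg.norm(r)
A=np.zeros((3,3));b=np.zeros(3)
for n,u,v in(("top",207.0,226.9),("scene",242.4,228.6)):
    c,r=rr(n,u,v);Q=np.eye(3)-np.outer(r,r);A+=Q;b+=Q@c;print(n,"z.146",ray(n,u,v,.146))
print("key",np.linalg.solve(A,b))
qb=quat(np.radians(-7.2),0);G=[.5451,-.2029]
f0=np.array(manip.get_force())
c=manip.move_straight([*G,.053],qb,.04,contact_N=12)
print(c,manip.get_tool_pos(),manip.get_force()-f0)
for k in range(8):
    if c: break
    c=manip.move_straight([*G,.052-.001*k],qb,.02,contact_N=8)
    f=np.mean([manip.get_force() for _ in range(4)],0)-f0
    print(c,np.round(manip.get_tool_pos(),4),f.round(2))
    if f[2]>9: break
manip.pause(.2);print(np.round(manip.get_force(),2))
manip.move_straight([G[0],G[1],.10],qb,.12)
print(manip.get_t())
p,d=cams.read_camera("scene");cv2.imwrite("pics/scene5.png",cv2.resize(p[180:240,270:360],None,fx=8,fy=8,interpolation=cv2.INTER_CUBIC))
E
```

```text
top z.146 [0.51101114 0.12572224 0.146     ]
scene z.146 [0.51056271 0.12680597 0.146     ]
key [0.51126464 0.12596107 0.14523958]
False [ 0.54507738 -0.20294198  0.05270651] [-0.98936176 -0.18492753  0.31654492]
False [ 0.5454 -0.203   0.0521] [-1.45 -0.46  2.16]
False [ 0.5454 -0.203   0.052 ] [-4.03  0.98 12.15]
[-3.09  1.63 10.55]
16.2
```

View pics/scene5.png

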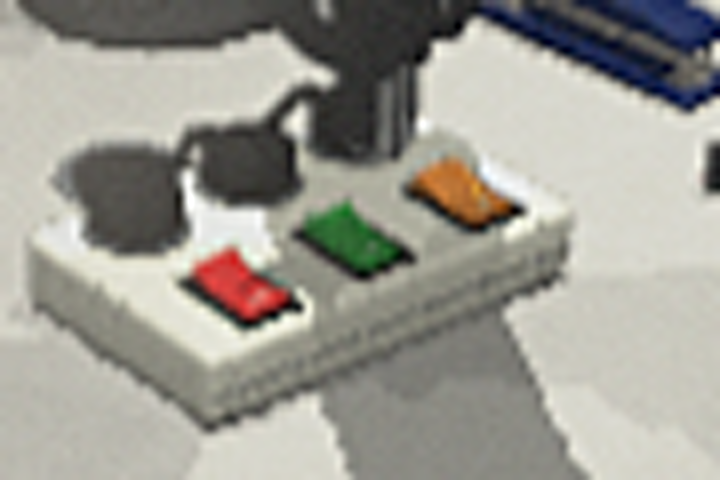

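The green rocker now looks like red and amber, with its near half level. The tip stopped at 41 mm under 12 N, so the power is on. Both views agree on the key at (0.511, 0.126, 0.1455), so I'll press it along its normal.

```bash
python3 - <<'E'
from h import *
from bench import manip
t=np.radians(20);q=quat(YAW,t);K=np.array([.5112,.126,.1455])
c,s=np.cos(YAW),np.sin(YAW);L=lambda a:np.array([c*a[0],s*a[0],a[1]])
z=L([np.sin(t),-np.cos(t)]);u=L([np.cos(t),np.sin(t)]);n=L([.625,-.780])
B=K-.011*z-.003*u
manip.move_straight([.5451,-.2029,.24],None,.25)
manip.goto(list(B-.10*n),q)
manip.move_straight(list(B-.015*n),q,.12)
manip.pause(.2)
f0=np.mean([manip.get_force() for _ in range(5)],0);print(manip.get_t(),np.round(manip.get_tool_pos()-B,4))
np.save("pics/f0.npy",f0)
for n_,sl in(("scene",np.s_[180:300,190:310]),):
    p,d=cams.read_camera(n_);cv2.imwrite("pics/scene6.png",cv2.resize(p[sl],None,fx=5,fy=5,interpolation=cv2.INTER_CUBIC))
E
```

```text
19.3333 [-0.0093  0.0007  0.0123]
```

View pics/scene6.png

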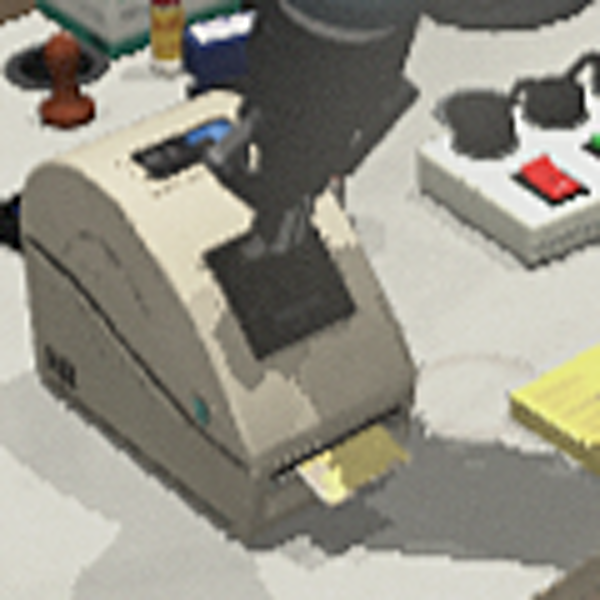

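The tip hovers just above the key, near (275,240). Pressing it now.

```bash
python3 - <<'E'
from h import *
from bench import manip
t=np.radians(20);q=quat(YAW,t);K=np.array([.5112,.126,.1455])
c,s=np.cos(YAW),np.sin(YAW);L=lambda a:np.array([c*a[0],s*a[0],a[1]])
z=L([np.sin(t),-np.cos(t)]);u=L([np.cos(t),np.sin(t)]);n=L([.625,-.780])
B=K-.011*z-.003*u
f0=np.load("pics/f0.npy")
r=manip.move_straight(list(B-.005*n),q,.05,contact_N=4)
for k in range(40):
    if r: break
    d=-.0045+.0005*k
    if d>.006: break
    manip.move_straight(list(B+d*n),q,.02)
    f=np.mean([manip.get_force() for _ in range(5)],0)-f0
    print(round(d,4),np.round((manip.get_tool_pos()-B)@n,4),f.round(1),round(-f@n,1))
    if -f@n>9: break
print(r,manip.get_t())
manip.pause(.3);print(np.round(-(np.array(manip.get_force())-f0)@n,1))
for n_,sl in(("scene",np.s_[180:300,190:310]),):
    p,d=cams.read_camera(n_);cv2.imwrite("pics/scene7.png",cv2.resize(p[sl],None,fx=5,fy=5,interpolation=cv2.INTER_CUBIC))
E
```

```text
-0.0045 -0.0045 [-0.5 -1.2 -1.2] -0.7
-0.004 -0.004 [-0.4 -0.3 -0.6] -0.2
-0.0035 -0.0035 [-1.4 -1.1 -1.1] -0.0
-0.003 -0.003 [-0.9 -0.1 -0.6] 0.1
-0.0025 -0.0025 [-1.  -0.3 -0.9] -0.1
-0.002 -0.002 [-1.  -1.8 -1.1] -0.3
-0.0015 -0.0015 [-1.1 -1.5  0.8] 1.2
-0.001 -0.001 [-3.3 -1.2  0.4] 2.3
-0.0005 -0.0006 [-3.4 -0.6  3.1] 4.6
0.0 -0.0003 [-5.2 -0.6  9.1] 10.3
False 22.2333
10.8
```

View pics/scene7.png

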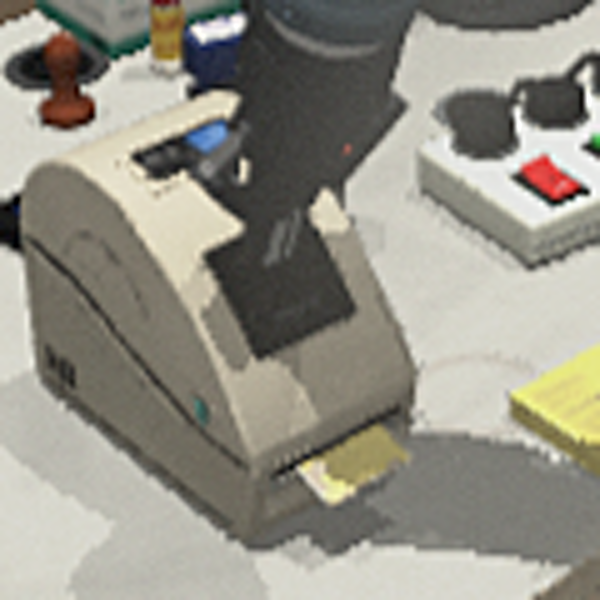

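The force rose at about 4 N/mm over roughly 1.2 mm and then hit a stop. That matches the key's spring, so the key is fully in. Releasing and retreating.

```bash
python3 - <<'E'
from h import *
from bench import manip
t=np.radians(20);q=quat(YAW,t);T=np.array(manip.get_tool_pos());c,s=np.cos(YAW),np.sin(YAW);n=np.array([c*.625,s*.625,-.78])
manip.move_straight(list(T-.03*n),q,.06)
manip.move_straight(list(T-.13*n),q,.2)
manip.goto([.42,.36,.30],quat(0.3,0))
manip.pause(.5);print(manip.get_t(),np.round(manip.get_force(),2))
for n,sl in(("scene",np.s_[160:300,180:360]),("top",np.s_[140:290,170:370])):
    p,d=cams.read_camera(n);cv2.imwrite(f"pics/{n}8.png",cv2.resize(p[sl],None,fx=4,fy=4,interpolation=cv2.INTER_CUBIC))
E
```

```text
25.3167 [-0.9  -0.53 -0.88]
```

View pics/scene8.png

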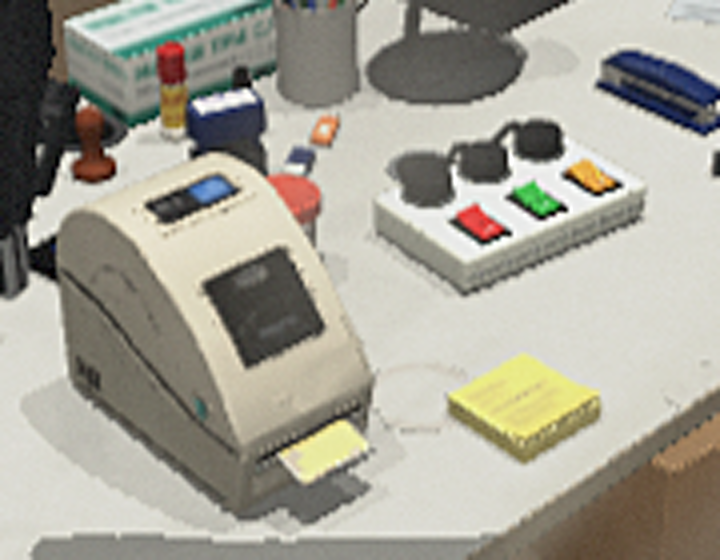

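View pics/top8.png

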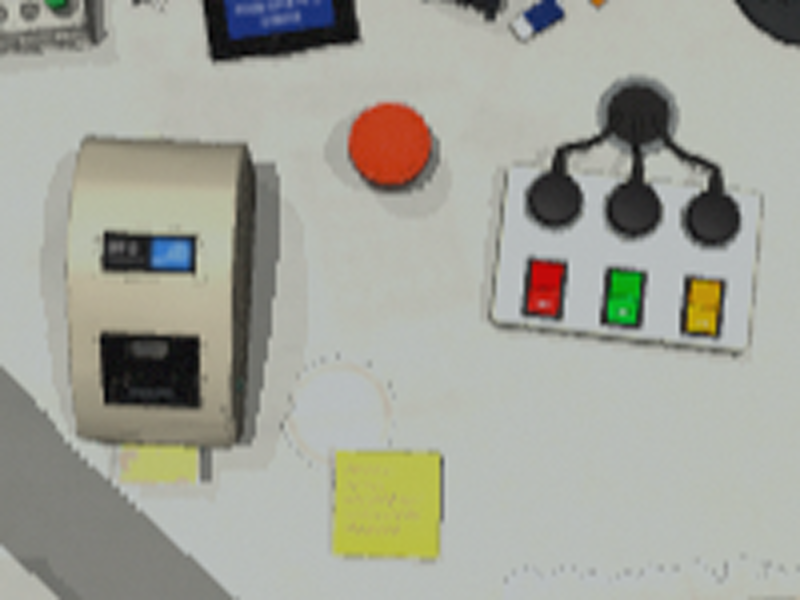

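The lid seam is closed and all three rockers look alike (on). The printer tongue is at the same pixels as at the start (top crop 118–200, 483), the jar and notes are in place, and the robot is clear.

```bash
python3 -c "
from bench import close_job
close_job()"
```

```text
the job is handed in; nothing more can be done
```

I shut the lid, switched the green rocker on, pressed the feed key right in and let it go, in that order. I then moved the arm clear and handed the job in at about 25 s of the 67 s allowed.

- **Lid:** I pushed the nose down its arc to a hard stop, and the seam looks closed in the last pictures. The final press peaked at about 24 N down and 15 N sideways, more than the 6 N I had set as the stop. The printer showed no visible shift.
- **Green rocker:** the fingertips stopped 41 mm above the desk under 12 N. It now looks the same as the red and amber rockers, which still look on.
- **Feed key:** the force rose along the key's spring over about 1.2 mm to a stop at around 10 N, then I released it. I judged this from force and travel, because the printed label itself was not visible as a change in the pictures.
- **Bystanders:** the jar, notes and stapler look unmoved in the last crops. The calculator, spare roll and tape were outside those crops, so I did not check them again. The arm worked nowhere near the calculator. It started and ended on the roll and tape side, but always well above them.

One estimate was off: the fingertip is narrower than I assumed from the 22 mm pads. The lid press showed this, and I corrected for it before pressing the key.

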